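Steady a rocking dry-block heater with a wedge

TASK

The dry-block heater on the bench rocks because its front right foot (nearest the robot, on the robot's right) is worn short. With the fingers alone, push the yellow wedge thin end first under that foot from the heater's right side until it is snug and the heater no longer rocks when you press that corner of its deck, yet still stands level on its other feet. Do not grip or lift anything, do not shove the heater along, leave the other things where they are, and finish with the fingers still pressing firmly down on the deck above that foot, with about a kilo's weight, the heater staying steady.

Things in the scene. Friction and masses are not known exactly. Their poses are not given: they have to be found in the camera images.
- heater: Dry-block heater: pale box 260 mm (its x, front to rear) x 220 (y) x 90 tall with its 20 mm rubber feet. Flat deck at 90 mm; block and tubes in its rear half up to 106 mm. Origin on the bench under its centre; x front to rear, y to its left, z up. 1.9 to 3 kg; it rests level on its three good feet; 5 N or less pressed above the worn foot tips that corner down.
- worn_foot (a point): Centre of the worn front right foot where it meets the housing's underside, 20 mm above the bench (heater frame x -105, y -85 mm). The rubber stub hangs straight down from here, 16 mm across, and stops 4 to 8 mm above the bench (not known beforehand). The housing's right side is 25 mm farther along the heater's -y.
- deck_corner (a point): Point on the flat deck straight above the worn foot, 90 mm above the bench, 25 mm in from the front and right edges: press here, straight down. With the wedge snug the deck gives about 1 mm or less; without it, 4 to 8 mm.
- wedge: Yellow plastic wedge lying flat, right of the heater: 110 mm long (x) x 44 wide (y), 60 g, sloping evenly from 2 mm thick (+x end) to 22 mm at the blunt -x end, an upright face to push on. Origin under its centre. Thin end roughly towards the heater, askew up to 20 degrees, up to 35 mm out of line with the foot. Slides with under 1 N; resists with several N once snug; over 15 N may move the heater.
- wash_bottle: bystander: squat white plastic wash bottle, 74 mm across, 185 mm tall with its red cap and spout; origin under its centre
- vial: bystander: small glass vial with aluminium cap, 22 mm across, 51 mm tall, standing beside the heater's right flank towards its rear; origin under its centre
- well_strips: bystander: low clear strip tray 110 x 32 x 18 mm on the bench; origin under its centre
- pipette: bystander: yellow pipette lying on the bench, about 260 mm long and 28 mm thick; origin on the bench under its body
- tube_rack: bystander: orange rack 70 x 160 x 47 mm with capped tubes; origin under its centre
- jar: bystander: lidded glass jar, 92 mm across, 110 mm tall; origin under its centre
- marker: bystander: marker pen lying on the bench, 125 mm long; origin under its middle
There are look-alikes about, which are no part of the job. Several things have the shape of the wedge; the one meant has the colours described above.

How it is judged:
By the outcome, as a careful person would: the job done as asked, in the order asked, and still so for the second after the job is handed in, while the arm keeps its last pose, push and grip.
It also fails if it takes over 67 s, if anything falls off the work surface, if the arm or the gripper's body presses on something with over 40 N, if the wrist force passes 120 N, or if a joint passes its speed limit or range.

ROBOT

A 7-joint arm with a two-finger parallel gripper is mounted at the origin on the work surface. World frame = base frame: x ahead of the robot, y to its left, z up, the work surface at z = 0. Lengths are in mm, angles in rad, forces in N, time in s.
With the tool pointing down it reaches from about 400 to 850 mm from the base axis. Payload 10.4 kg.
Tool frame: the origin (TCP) lies between the finger pads; the fingertips stand 8 mm ahead of it and the grasp point (between the pads) lies 11 mm behind it; z points along the fingers, y is the direction in which the jaws open and shut (so a half turn about z gives the same grasp; the last joint's range is limited). The gripper opens to 87 mm and grips with 3 to 60 N. Pads are 19 mm wide; open, the fingers measure 117 mm over their backs; the gripper's body (75 mm by 190 mm) begins 51 mm behind the grasp point.
Start: joints at [1.107, 0.332, -0.065, 1.46, 0.022, 1.35, -0.088], TCP at [266.688, -565.269, 230.576] pointing down, gripper open.
Joint ranges: [-2.6, 2.6], [-0.5, 2.12], [-1.47, 1.34], [0.16, 2.42], [-1.27, 4.41], [0.06, 2.06], [-2.6, 2.6]. Speed limits (rad/s): [2.22, 2.22, 2.79, 2.79, 3.14, 3.14, 3.14].

INTERFACE

Orientations are given as a rotation vector (axis times angle).
In Python, from workcell import robot, optics, job_done gives the robot as it stands.
- The arm moves only by the shell command python3 -m handwheel 'ROWS' [OPENING] [FORCE]. ROWS is JSON, a list that holds one entry, the list of rows, each a list of 4 numbers: the shift along the tool's x, y, z in m, then the turn about the tool's z in degrees. In form: [[[dx, dy, dz, twist], ...]]. A call has 1 to 20 rows; each row shifts and turns the commanded pose from where the row before left it, along the tool's axes as they then stand; what a row does not reach is not made up. A row lasts 1/8 s, in which the tool goes at most 62.5 mm and 10.7 degrees, less where a joint would pass 70% of its speed; a pose out of reach is approached as far as the arm can. A call with a gripper value outside its range is refused whole. OPENING is the closure in counts, from 0 (fully open) to 255 (shut), set as the call begins (- or left out, the last holds). The fingers move at their own pace and stop on an object; FORCE is the grip in N (left out, the last holds). Time passes only in rows, so rows that do not move let the fingers close. It gives the time, the measured TCP pose, the force and the opening at its end, in the units of the state.
- robot.read_state(): the state, without advancing time (a new reading comes with each control period).
- optics.read_camera(name): name is "scene" or "top" or "wrist"; returns a dict with "color" (400x640x3 uint8, red, green, blue), "intrinsics" (3x3 intrinsics, pixels), "k1" (the pictures are not rectified: a ray, as slopes to the right and down, at radius r is drawn at 1 + k1 r^2 times it, then the intrinsics apply), "origin" and "rotation" of the camera in the world. Camera axes: x right, y down, z forward; pixel columns grow to the right and rows downward; lengths in mm; the calibration is good to about 2 mm. A picture is of the moment at which its call begins. There is no depth.
- job_done(): hands the job in, once; it reports no verdict.
The state is a dict: "time": time; "q": joint angles; "qvel": joint speeds; "joint_torque": joint torques, N m; "position": TCP position; "tool_rot": TCP orientation; "contact_force": force on the tool from outside, world axes, zero at the start; "torque": the same for the moment, N m; "grip_width": finger opening in mm.
Only numpy, scipy, OpenCV 4.12 (cv2) and the standard library are available. Lean on these libraries where they do the work, as an engineer would, in place of code of your own. Each camera call takes 0.05 s, during which the arm holds its last target. There are 200 camera calls.

## Working session

There is one attempt and no reset: what is moved stays moved. The work goes in short steps, Python scripts to look and compute and a shell command to move; the robot and the scene stay as the last step left them, time stands still between calls to the robot, and variables do not carry over. Pictures are saved under pics/ and viewed, about 8 in all and at most 12, crops included, and the job is handed in when it is done.

```bash
mkdir -p pics; ls; cat > h.py <<'E'
import numpy as np, cv2
from workcell import robot, optics, job_done
def snap(n,f):
    c=optics.read_camera(n); cv2.imwrite(f,c["color"][:,:,::-1]); np.savez('pics/'+n+'.npz',**{k:np.asarray(v) for k,v in c.items()}); return c
def ray(c,u,v):
    K=np.array(c["intrinsics"]);k=float(c["k1"])
    d=np.array([(u-K[0,2])/K[0,0],(v-K[1,2])/K[1,1]]);s=d.copy()
    for _ in range(20): s=d/(1+k*(s@s))
    return np.array(c["rotation"])@np.array([s[0],s[1],1])
def pt(c,u,v,z=0):
    r=ray(c,u,v);o=np.array(c["origin"]);return o+r*(z-o[2])/r[2]
def proj(c,p):
    K=np.array(c["intrinsics"]);k=float(c["k1"])
    q=np.array(c["rotation"]).T@(np.array(p)-np.array(c["origin"]));s=q[:2]/q[2];s=s*(1+k*(s@s))
    return K[0,0]*s[0]+K[0,2],K[1,1]*s[1]+K[1,2]
E
python3 - <<'E'
from h import *
for n in("scene","top"):
    c=snap(n,f'pics/{n}0.png');print(n,c["origin"],c["rotation"],c["intrinsics"],c["k1"])
s=robot.read_state();print(s)
E
```

```text
pics
scene [1113.63318771  -28.26154336 1030.51174944] [-1.99086156 -1.84522036  0.48703475] [[410.92155472   0.         318.07320655]
 [  0.         410.92155472 200.40324735]
 [  0.           0.           1.        ]] 0.03436937527168707
top [ 287.32558491  -10.48776265 1481.88278345] [-2.09720753  2.13181908 -0.20952562] [[427.07624247   0.         325.47230854]
 [  0.         427.07624247 199.95589133]
 [  0.           0.           1.        ]] 0.022799686047397103
{'time': 0.1, 'q': array([ 1.10740569,  0.3327777 , -0.06474151,  1.46081869,  0.02160761,
        1.34991094, -0.08848084]), 'qvel': array([-0.00048692, -0.00034431,  0.00145896, -0.00131551, -0.00085855,
        0.00062333,  0.00053584]), 'joint_torque': array([ 1.20831661e-03, -6.24547505e+01,  2.43530818e-02, -3.90719604e+01,
       -6.13808795e-02,  3.65993183e-02,  4.31469482e-05]), 'position': array([ 266.53916583, -564.95808876,  229.87139972]), 'tool_rot': array([-3.06442490e+00, -6.86663316e-01,  4.92667055e-04]), 'contact_force': array([-0.82731226, -0.08886383, -0.53061167]), 'torque': array([-0.01280868,  0.04898861, -0.04516474]), 'grip_width': 87.42332081008084}
```

View pics/top0.png

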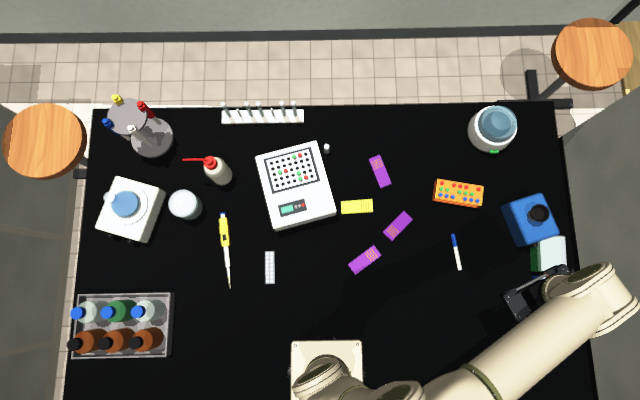

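View pics/scene0.png

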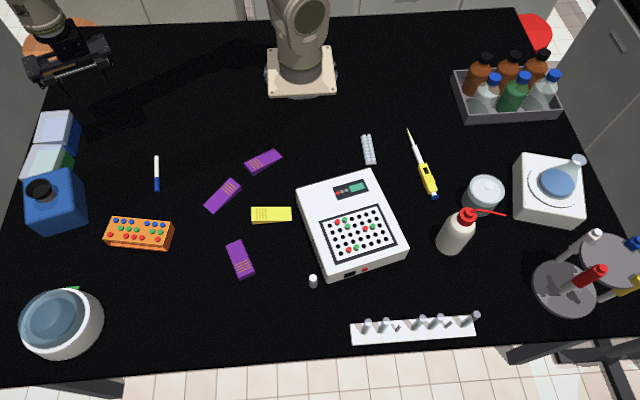

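Top view: heater at about (295,185), front edge at the bottom; yellow wedge at (357,206) right of it. Purple decoys are at (365,260), (398,225) and (380,170). The vial is at (326,148).

```bash
sed -i 's/np.array(c\["rotation"\])/Rm(c)/g' h.py; cat >> h.py <<'E'
def Rm(c):
    r=np.array(c["rotation"],float);return cv2.Rodrigues(r)[0] if r.size==3 else r
E
python3 - <<'E'
from h import *
L={n:dict(np.load(f'pics/{n}.npz')) for n in('top','scene')}
for n,(x0,y0,x1,y1) in dict(top=(240,130,400,240),scene=(230,150,420,300)).items():
    im=cv2.imread(f'pics/{n}0.png');cv2.imwrite(f'pics/{n}_crop.png',cv2.resize(im[y0:y1,x0:x1],None,fx=4,fy=4,interpolation=cv2.INTER_CUBIC))
    hsv=cv2.cvtColor(im,cv2.COLOR_BGR2HSV)
    m=cv2.inRange(hsv,(22,100,100),(38,255,255));
    k,lab,st,ce=cv2.connectedComponentsWithStats(m)
    for i in range(1,k):
        if st[i,4]>150:
            cc=max(cv2.findContours((lab==i).astype('u1'),0,2)[0],key=cv2.contourArea)
            b=cv2.boxPoints(cv2.minAreaRect(cc));print(n,'yellow',st[i],ce[i]);print([np.round(pt(L[n],*p,8)[:2]) for p in b])
    w=cv2.inRange(hsv,(0,0,150),(180,60,255));k,lab,st,ce=cv2.connectedComponentsWithStats(w)
    for i in range(1,k):
        if st[i,4]>2000 and st[i,0]>200:
            cc=max(cv2.findContours((lab==i).astype('u1'),0,2)[0],key=cv2.contourArea)
            b=cv2.boxPoints(cv2.minAreaRect(cc));print(n,'white',st[i]);print(b.round(),[np.round(pt(L[n],*p,90)[:2]) for p in b])
print(pt(L['top'],326,150,0),pt(L['scene'],313,286,0))
E
```

```text
top yellow [341 198  32  16 439] [356.62186788 206.00683371]
[array([586., -60.]), array([ 591., -172.]), array([ 542., -173.]), array([537., -62.])]
top yellow [218 217  12  30 243] [223.58024691 231.45679012]
[array([530., 370.]), array([533., 338.]), array([433., 324.]), array([430., 356.])]
top white [ 255  140   82   89 4068]
[[254. 156.]
 [317. 139.]
 [337. 212.]
 [273. 229.]] [array([727., 233.]), array([783.,  16.]), array([528., -45.]), array([475., 166.])]
top white [ 474  264  166  136 8614]
[[471. 361.]
 [608. 260.]
 [643. 307.]
 [506. 408.]] [array([  59., -447.]), array([ 360., -907.]), array([ 213., -991.]), array([ -76., -539.])]
top white [ 291  340   72   60 2514]
[[290. 341.]
 [361. 340.]
 [362. 398.]
 [291. 399.]] [array([124., 109.]), array([ 125., -113.]), array([ -43., -111.]), array([-43., 105.])]
scene yellow [418 163  20  31 280] [427.63214286 177.99642857]
[array([427., 328.]), array([416., 361.]), array([520., 373.]), array([531., 341.])]
scene yellow [251 207  41  17 638] [270.19592476 214.36363636]
[array([ 536., -170.]), array([544., -56.]), array([595., -59.]), array([ 587., -169.])]
scene yellow [614 274  26  22 172] [629.61627907 287.00581395]
[array([845., 743.]), array([804., 825.]), array([830., 830.]), array([870., 749.])]
scene white [ 522  152   65   68 2651]
[[522. 152.]
 [586. 152.]
 [586. 219.]
 [522. 219.]] [array([462., 602.]), array([475., 777.]), array([681., 694.]), array([669., 534.])]
scene white [ 296  168  114  108 4179]
[[295. 189.]
 [376. 159.]
 [410. 249.]
 [328. 279.]] [array([536., -42.]), array([454., 191.]), array([729., 233.]), array([792.,  25.])]
scene white [ 350  314  126   32 2454]
[[349. 320.]
 [473. 310.]
 [475. 335.]
 [351. 345.]] [array([890.,  64.]), array([889., 348.]), array([944., 338.]), array([945.,  62.])]
[773.31022276 -13.29526209   0.        ] [776.80775081 -10.35839038   0.        ]
```

View pics/top_crop.png

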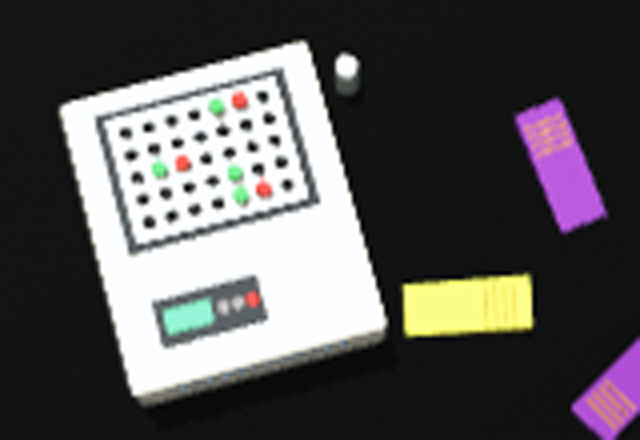

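View pics/scene_crop.png

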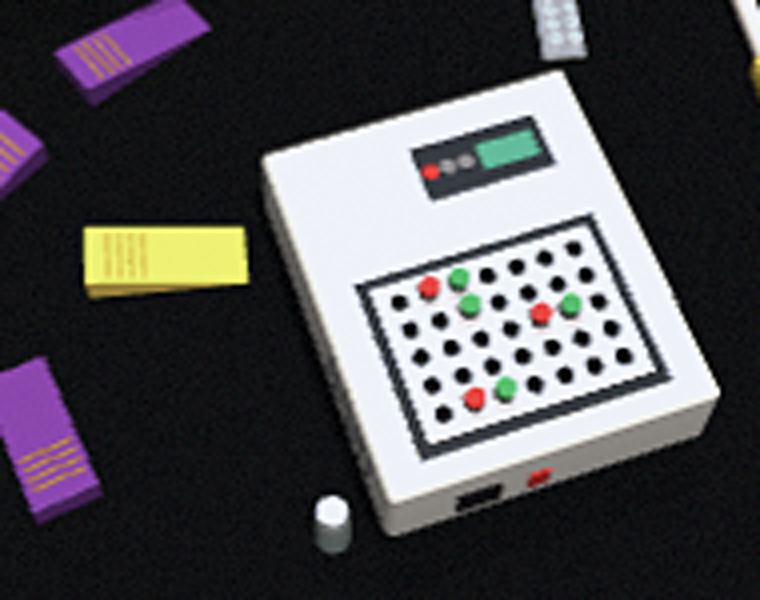

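Crops: I read the heater deck corners and the wedge's top corners (thin end towards the heater) off both views. Next I fit poses to both views.

```bash
cat > fit.py <<'E'
from h import *
from scipy.optimize import least_squares
L={n:dict(np.load(f'pics/{n}.npz')) for n in('top','scene')}
off=dict(top=(240,130),scene=(230,150))
def fit(obj,obs,x0):
    def f(x):
        c,s=np.cos(x[2]),np.sin(x[2]);r=[]
        for n,px in obs.items():
            for o,p in zip(obj,px):
                P=[x[0]*1e3+c*o[0]-s*o[1],x[1]*1e3+s*o[0]+c*o[1],o[2]]
                r+=list(np.array(proj(L[n],P))-(np.array(p)/4+off[n]))
        return r
    s=least_squares(f,x0);print(np.round(s.x*[1e3,1e3,180/np.pi],1),np.round(s.fun,1));return s.x
H=fit([(130,110,90),(130,-110,90),(-130,-110,90),(-130,110,90)],dict(top=[(61,104),(305,41),(386,330),(140,397)],scene=[(720,393),(388,503),(263,157),(563,71)]),[.63,.09,.2])
W=fit([(55,22,2),(55,-22,2),(-55,22,22),(-55,-22,22)],dict(top=[(404,284),(404,337),(530,275),(533,328)],scene=[(248,284),(246,227),(87,287),(84,228)]),[.56,-.11,1.5])
def T(x,p):
    c,s=np.cos(x[2]),np.sin(x[2]);return np.array([x[0]*1e3+c*p[0]-s*p[1],x[1]*1e3+s*p[0]+c*p[1]])
F=T(H,(-105,-85));print('foot',F)
Hd=H[2]+np.pi/2
d=np.array([np.cos(Hd),np.sin(Hd)]);n=np.array([-d[1],d[0]])
wc=T(W,(0,0));print('wedge rel foot along',(wc-F)@d,'lat(+left of push)',(wc-F)@n,'skew deg',np.degrees(W[2]-Hd), 'push dir deg',np.degrees(Hd))
print('tip',T(W,(55,0)),'blunt',T(W,(-55,0)))
print(Rm(dict(rotation=robot.read_state()['tool_rot'])).round(3))
E
python3 fit.py
```

```text
[630.2  94.7  14.5] [-1.8 -0.5 -0.3 -1.2 -0.  -1.3 -3.1 -0.5 -0.1  0.1 -1.   0.  -2.  -1.4
 -1.2 -1.6]
[ 562.8 -113.7   92.2] [ -0.7  12.5  -1.5 -13.   -0.4  12.1  -2.1 -13.6  -2.1 -14.6  -0.3  13.2
  -1.4 -15.   -0.1  13.7]
foot [549.77493467 -13.84013004]
wedge rel foot along -99.94909161937449 lat(+left of push) 12.355128018661018 skew deg -12.25799849695514 push dir deg 104.48164042467289
tip [560.6725944  -58.74468065] blunt [ 564.94060883 -168.66184971]
[[ 0.904  0.427 -0.001]
 [ 0.427 -0.904  0.001]
 [-0.    -0.001 -1.   ]]
```

```bash
sed -i 's/top=\[(404,284),(404,337),(530,275),(533,328)\],scene=\[(248,284),(246,227),(87,287),(84,228)\]/top=[(404,337),(404,284),(533,328),(530,275)],scene=[(246,227),(248,284),(84,228),(87,287)]/' fit.py; python3 fit.py
```

```text
[630.2  94.7  14.5] [-1.8 -0.5 -0.3 -1.2 -0.  -1.3 -3.1 -0.5 -0.1  0.1 -1.   0.  -2.  -1.4
 -1.2 -1.6]
[ 563.2 -113.7   91.5] [-0.8 -1.  -1.4 -0.1 -1.2 -1.1 -1.3 -0.3 -1.5 -0.1 -0.9 -0.7 -0.6 -0.3
 -1.  -1.1]
foot [549.77493467 -13.84013004]
wedge rel foot along -100.0684455389188 lat(+left of push) 11.999155807068364 skew deg -13.013591414231199 push dir deg 104.48164042467289
tip [561.77203893 -58.74786189] blunt [ 564.59018232 -168.71175627]
[[ 0.904  0.427 -0.001]
 [ 0.427 -0.904  0.001]
 [-0.    -0.001 -1.   ]]
```

```bash
python3 -m handwheel '[[[0.0402,-0.026,0,0],[0.0402,-0.026,0,0],[0.0402,-0.026,0,0],[0.0402,-0.026,0,0],[0.0402,-0.026,0,0],[0.0402,-0.026,0,0],[0.0402,-0.026,0,0],[0.0402,-0.026,0,0],[0.0402,-0.026,0,0],[0.0402,-0.026,0,0],[0,0,0.03,5.4],[0,0,0.03,5.4],[0,0,0.03,0],[0,0,0.02,0],[0,0,0,0]]]' 167 10; python3 - <<'E'
from h import *
s=robot.read_state();print(s['position'],s['contact_force'],s['grip_width'])
R=Rm(dict(rotation=s['tool_rot']));print(R.round(3));F=np.array([549.8,-13.8]);a=np.radians(104.5);d=np.array([np.cos(a),np.sin(a)]);n=np.array([-d[1],d[0]])
v=s['position'][:2]-F;print('along',v@d,'lat',v@n)
snap('wrist','pics/w1.png')
E
```

```text
time: 1.98
position: [518.1, -158.3, 119.0]
tool_rot: [-3.115, -0.395, 0.005]
contact_force: [-0.2, -0.8, 0.8]
grip_width: 29.9
[ 518.10446899 -158.28672967  118.95850229] [-0.21046716 -0.75773387  0.8406748 ] 29.87786551956856
[[ 0.968  0.25  -0.003]
 [ 0.25  -0.968  0.001]
 [-0.003 -0.002 -1.   ]]
along -131.94855921010753 lat 66.86254152002881
```

View pics/w1.png

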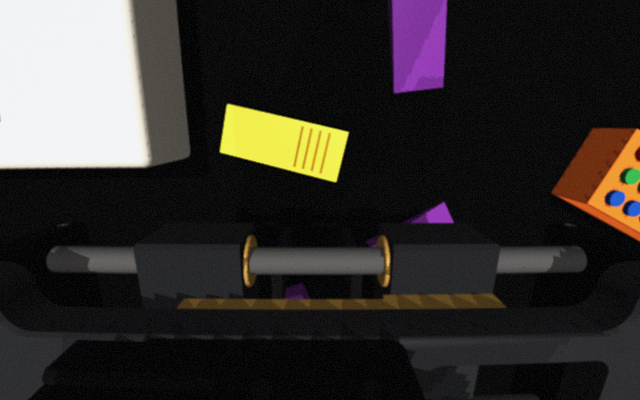

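Wrist view: wedge at (285,143), skewed as computed; heater edge at left. Purple decoys peek out by the fingers at (435,213) and (297,290), so I check that clearance and use this view to re-measure the wedge and heater edge.

```bash
python3 - <<'E'
from h import *
c=dict(np.load('pics/wrist.npz'))
F=np.array([549.8,-13.8]);a=np.radians(104.5);d=np.array([np.cos(a),np.sin(a)]);n=np.array([-d[1],d[0]])
for nm,u,v,z in [('decoyA',444,203,10),('decoyA2',375,238,20),('decoyB',297,285,10),('thin-',220,153,2),('thin+',227,103,2),('bl-',336,182,22),('bl+',348,130,22),('deckFR',150,166,90),('deckR',133,0,90),('foot bottom edge',190,155,20)]:
    p=pt(c,u,v,z)[:2];print(nm,p.round(1),'along %.1f lat %.1f'%((p-F)@d,(p-F)@n))
E
```

```text
decoyA [ 545.7 -276.7] along -253.5 lat 69.8
decoyA2 [ 498.8 -220.5] along -187.4 lat 101.2
decoyB [ 426.4 -161.9] along -112.5 lat 156.5
thin- [537.6 -60.4] along -42.1 lat 23.5
thin+ [583.3 -58.8] along -51.9 lat -21.2
bl- [ 541.4 -170.7] along -149.8 lat 47.4
bl+ [ 587.1 -168.6] along -159.2 lat 2.6
deckFR [532.9 -44.1] along -25.1 lat 24.0
deckR [626.3 -22.2] along -27.3 lat -71.9
foot bottom edge [532.4 -40.3] along -21.3 lat 23.5
```

```bash
python3 -m handwheel '[[[0,0,0.03,0],[0,0,0.03,0],[0,0,0.03,0],[0,0,0.016,0],[0,0,0,0],[0.003,0,0,0],[0.003,0,0,0],[0.003,0,0,0],[0.003,0,0,0],[0.003,0,0,0],[0.003,0,0,0],[0.003,0,0,0],[0.003,0,0,0],[0.003,0,0,0],[0.003,0,0,0],[0.0025,0,0,0],[0.0025,0,0,0],[0,0,0,0]]]'
python3 - <<'E'
from h import *
F=np.array([549.8,-13.8]);a=np.radians(104.5);d=np.array([np.cos(a),np.sin(a)]);n=np.array([-d[1],d[0]])
v=robot.read_state()['position'][:2]-F;print('along',v@d,'lat',v@n)
c=snap('wrist','pics/w2.png');snap('scene','pics/s2.png')
import cv2
cv2.imwrite('pics/c2.png',np.vstack([c["color"][:280,:,::-1],cv2.resize(cv2.imread('pics/s2.png')[150:270,200:410],(640,320))])[:600])
E
```

```text
time: 4.28
position: [553.5, -149.7, 14.6]
tool_rot: [-3.117, -0.396, -0.001]
contact_force: [0.5, -0.3, 0.4]
grip_width: 29.9
along -132.50713989893964 lat 30.46531543351671
```

View pics/c2.png

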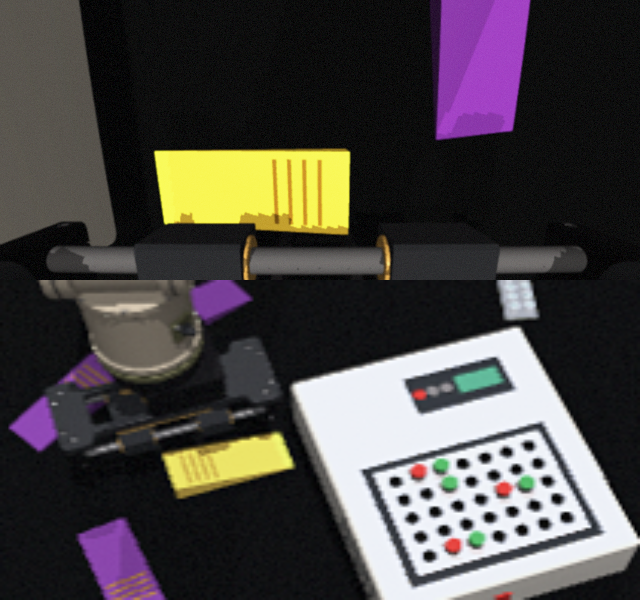

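The wedge is now square: its far edge runs (155,152)–(349,150) in the wrist view. I measure it there.

```bash
python3 - <<'E'
from h import *
c=dict(np.load('pics/wrist.npz'))
F=np.array([549.8,-13.8]);a=np.radians(104.5);d=np.array([np.cos(a),np.sin(a)]);n=np.array([-d[1],d[0]])
for nm,u,v,z in [('thin+',155,152,2),('thin-',165,223,2),('bl+',349,150,22),('bl-',349,234,22)]:
    p=pt(c,u,v,z)[:2];print(nm,p.round(1),'along %.1f lat %.1f'%((p-F)@d,(p-F)@n))
E
```

```text
thin+ [581.7 -46.3] along -39.4 lat -22.7
thin- [539.7 -57.5] along -39.8 lat 20.7
bl+ [ 611.4 -152.5] along -149.7 lat -24.9
bl- [ 568.1 -165. ] along -150.9 lat 20.2
```

```bash
python3 -m handwheel '[[[-0.015,0,0,0],[0,0,-0.04,0],[0,0,-0.04,0],[0.023,0.021,0,0],[0.024,0.021,0,0],[0,0,0,-10],[0,0,0,-10],[0,0,0,-10],[0,0,0,-10],[0,0,0,-10],[0,0,0,-10],[0,0,0,-10],[0,0,0,-10],[0,0,0,-10],[0,0,0,0]]]' 197 10
cat > st.py <<'E'
from h import *
F=np.array([549.8,-13.8]);a=np.radians(104.5);d=np.array([np.cos(a),np.sin(a)]);n=np.array([-d[1],d[0]])
s=robot.read_state();v=s['position'][:2]-F;f=s['contact_force'];R=Rm(dict(rotation=s['tool_rot']))
print('t %.2f along %.1f lat %.1f z %.1f | F along %.1f lat %.1f z %.1f | toolx deg %.1f grip %.1f'%(s['time'],v@d,v@n,s['position'][2],f[:2]@d,f[:2]@n,f[2],np.degrees(np.arctan2(R[1,0],R[0,0])),s['grip_width']))
E
python3 st.py
```

```text
time: 6.25
position: [593.8, -183.1, 94.4]
tool_rot: [-1.926, -2.481, 0.001]
contact_force: [0.1, 0.1, -0.4]
grip_width: 19.7
t 6.25 along -174.9 lat -0.2 z 94.4 | F along 0.1 lat -0.1 z -0.4 | toolx deg 104.4 grip 19.7
```

```bash
python3 -m handwheel '[[[0,0,0.03,0],[0,0,0.03,0],[0,0,0.02,0],[0,0,0,0],[0.004,0,0,0],[0.004,0,0,0],[0.004,0,0,0],[0.004,0,0,0],[0.004,0,0,0],[0.004,0,0,0],[0.004,0,0,0],[0.004,0,0,0],[0.004,0,0,0],[0.004,0,0,0],[0.004,0,0,0],[0,0,0,0]]]' && python3 st.py && python3 -c "
from h import *
snap('wrist','pics/w3.png')"
```

```text
time: 8.25
position: [583.6, -139.3, 14.5]
tool_rot: [-1.923, -2.484, -0.0]
contact_force: [0.2, 0.2, -0.1]
grip_width: 19.6
t 8.25 along -130.0 lat -1.3 z 14.5 | F along 0.1 lat -0.2 z -0.1 | toolx deg 104.5 grip 19.6
```

View pics/w3.png

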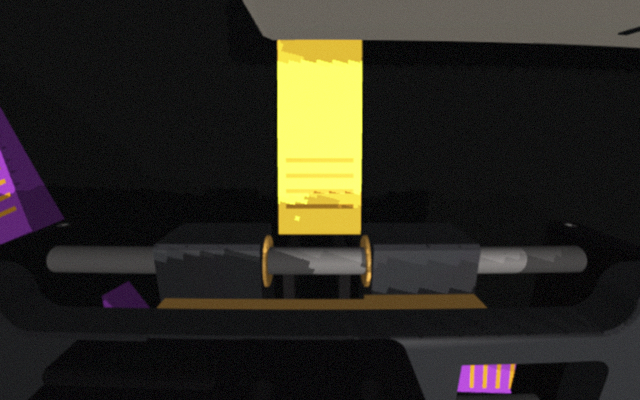

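Wedge straight and centred between the fingers at (320,135), thin end just under the housing's edge. I continue in small steps and watch the force.

```bash
python3 -m handwheel '[[[0.003,0,0,0],[0.003,0,0,0],[0.003,0,0,0],[0.003,0,0,0],[0,0,0,0]]]' && python3 st.py;  python3 -m handwheel '[[[0.002,0,0,0],[0.002,0,0,0],[0,0,0,0]]]' >/dev/null&& python3 st.py
```

```text
time: 8.93
position: [580.7, -127.9, 14.6]
tool_rot: [-1.924, -2.484, -0.0]
contact_force: [-0.4, -0.1, 0.7]
grip_width: 19.9
t 8.93 along -118.2 lat -1.3 z 14.6 | F along 0.0 lat 0.4 z 0.7 | toolx deg 104.5 grip 19.9
t 9.30 along -114.4 lat -1.3 z 14.5 | F along 0.1 lat -0.7 z -0.1 | toolx deg 104.5 grip 19.6
```

```bash
for i in 1; do python3 -m handwheel '[[[0.0015,0,0,0],[0.0015,0,0,0],[0,0,0,0]]]' >/dev/null&& python3 st.py; done;  python3 -m handwheel '[[[0.0015,0,0,0],[0.0015,0,0,0],[0,0,0,0]]]' >/dev/null&& python3 st.py
```

```text
t 9.68 along -111.4 lat -1.3 z 14.5 | F along -0.3 lat 0.7 z -0.4 | toolx deg 104.5 grip 19.8
t 10.05 along -108.4 lat -1.3 z 14.6 | F along 0.3 lat -0.1 z -0.3 | toolx deg 104.5 grip 19.8
```

```bash
python3 -m handwheel '[[[0.0015,0,0,0],[0.0015,0,0,0],[0,0,0,0]]]' >/dev/null&& python3 st.py
```

```text
t 10.43 along -105.4 lat -1.3 z 14.6 | F along -0.4 lat 0.4 z -0.1 | toolx deg 104.5 grip 19.8
```

```bash
python3 -m handwheel '[[[0.001,0,0,0],[0.001,0,0,0],[0,0,0,0]]]' >/dev/null&& python3 st.py
```

```text
t 10.80 along -103.5 lat -1.3 z 14.6 | F along -0.3 lat 0.0 z 0.5 | toolx deg 104.5 grip 19.9
```

```bash
python3 -m handwheel '[[[0.001,0,0,0],[0.001,0,0,0],[0,0,0,0]]]' >/dev/null&& python3 st.py
```

```text
t 11.18 along -101.5 lat -1.3 z 14.6 | F along -0.4 lat 0.1 z -0.0 | toolx deg 104.5 grip 19.8
```

```bash
python3 -m handwheel '[[[0.001,0,0,0],[0.001,0,0,0],[0,0,0,0]]]' >/dev/null&& python3 st.py
```

```text
t 11.55 along -99.5 lat -1.3 z 14.6 | F along 0.2 lat -0.1 z -0.4 | toolx deg 104.5 grip 19.9
```

```bash
python3 -m handwheel '[[[0.001,0,0,0],[0,0,0,0]]]' >/dev/null&& python3 st.py
```

```text
t 11.80 along -98.5 lat -1.3 z 14.6 | F along 0.1 lat -0.0 z -0.3 | toolx deg 104.5 grip 20.3
```

```bash
python3 -m handwheel '[[[0.001,0,0,0],[0,0,0,0]]]' >/dev/null&& python3 st.py
```

```text
t 12.05 along -97.5 lat -1.3 z 14.5 | F along 0.3 lat -0.5 z -0.3 | toolx deg 104.5 grip 20.1
```

```bash
python3 -m handwheel '[[[0.001,0,0,0],[0,0,0,0]]]' >/dev/null&& python3 st.py
```

```text
t 12.30 along -96.8 lat -1.2 z 14.6 | F along -0.9 lat 0.5 z -0.3 | toolx deg 104.5 grip 19.7
```

```bash
python3 -m handwheel '[[[0.001,0,0,0],[0,0,0,0]]]' >/dev/null&& python3 st.py
```

```text
t 12.55 along -96.2 lat -1.2 z 14.6 | F along -3.8 lat 0.1 z -0.2 | toolx deg 104.4 grip 19.8
```

```bash
python3 -m handwheel '[[[0.0005,0,0,0],[0,0,0,0]]]' >/dev/null&& python3 st.py
```

```text
t 12.80 along -95.8 lat -1.2 z 14.6 | F along -5.9 lat -0.1 z 0.1 | toolx deg 104.4 grip 19.9
```

```bash
python3 -m handwheel '[[[0.0005,0,0,0],[0,0,0,0]]]' >/dev/null&& python3 st.py
```

```text
t 13.05 along -95.6 lat -1.2 z 14.6 | F along -5.9 lat -0.1 z -1.8 | toolx deg 104.4 grip 19.9
```

Snug at about 6 N. Now I back off, close the fingers and go above the deck corner.

```bash
python3 -m handwheel '[[[-0.005,0,0,0],[-0.01,0,0,0],[0,0,-0.053,0],[0,0,-0.053,0],[0.037,-0.001,0,0],[0.037,0,0,0],[0.037,0,0,0],[0,0,0,0],[0,0,0.01,0],[0,0,0.005,0],[0,0,0,0]]]' 255 10 && python3 st.py && python3 - <<'E'
from h import *
for n in('top','scene'): snap(n,f'pics/{n}4.png')
a=cv2.imread('pics/top4.png')[150:250,230:390];b=cv2.imread('pics/scene4.png')[150:250,230:390]
cv2.imwrite('pics/c4.png',cv2.resize(np.hstack([a,b]),(800,250),interpolation=cv2.INTER_CUBIC))
E
```

```text
time: 14.42
position: [549.5, -13.2, 104.7]
tool_rot: [-1.925, -2.481, 0.001]
contact_force: [-0.0, 1.3, -0.8]
grip_width: 0.5
t 14.43 along 0.6 lat 0.2 z 104.7 | F along 1.3 lat -0.3 z -0.8 | toolx deg 104.4 grip 0.5
```

View pics/c4.png

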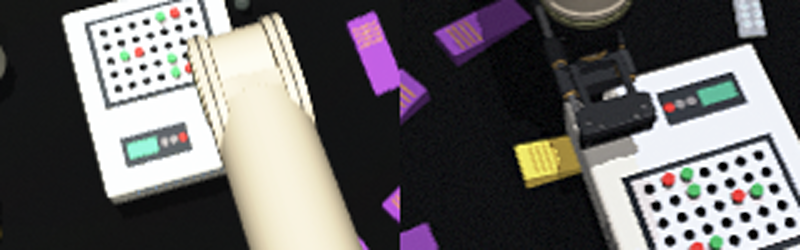

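The wedge is under the right flank and the fingers are above the corner. Now I press gently and record depth against force.

```bash
python3 -m handwheel '[[[0,0,0.002,0],[0,0,0.002,0],[0,0,0,0]]]'>/dev/null && python3 st.py
```

```text
t 14.90 along 1.4 lat -0.3 z 101.4 | F along 0.3 lat -0.8 z 0.4 | toolx deg 104.5 grip 0.4
```

```bash
python3 -m handwheel '[[[0,0,0.001,0],[0,0,0,0]]]'>/dev/null && python3 st.py
```

```text
t 15.15 along 1.4 lat -0.3 z 100.5 | F along 0.4 lat 0.3 z 0.4 | toolx deg 104.5 grip 0.6
```

```bash
python3 -m handwheel '[[[0,0,0.001,0],[0,0,0,0]]]'>/dev/null && python3 st.py
```

```text
t 15.40 along 1.4 lat -0.3 z 99.5 | F along -0.3 lat 0.4 z -0.3 | toolx deg 104.5 grip 0.5
```

```bash
python3 -m handwheel '[[[0,0,0.001,0],[0,0,0,0]]]'>/dev/null && python3 st.py
```

```text
t 15.65 along 1.4 lat -0.4 z 98.5 | F along -0.1 lat -0.1 z 0.8 | toolx deg 104.5 grip 0.4
```

```bash
python3 -m handwheel '[[[0,0,0.0005,0],[0,0,0,0]]]'>/dev/null && python3 st.py
```

```text
t 15.90 along 1.4 lat -0.4 z 98.4 | F along 0.3 lat 1.9 z 5.7 | toolx deg 104.5 grip 0.6
```

```bash
python3 -m handwheel '[[[0,0,0.0005,0],[0,0,0,0]]]'>/dev/null && python3 st.py
```

```text
t 16.15 along 1.3 lat -0.3 z 98.3 | F along 1.7 lat 4.6 z 10.3 | toolx deg 104.4 grip 0.2
```

```bash
python3 -m handwheel '[[[0,0,0.0005,0],[0,0,0,0]]]'>/dev/null && python3 st.py
```

```text
t 16.40 along 1.3 lat -0.3 z 98.2 | F along 0.7 lat 6.3 z 14.0 | toolx deg 104.5 grip 0.6
```

```bash
python3 -m handwheel '[[[0,0,0.0005,0],[0,0,0,0]]]'>/dev/null && python3 st.py
```

```text
t 16.65 along 1.2 lat -0.3 z 98.1 | F along 1.5 lat 8.3 z 19.7 | toolx deg 104.4 grip 0.2
```

Only about 0.4 mm of give at 20 N, so it is snug. I ease to about 10–12 N and relax the sideways load.

```bash
python3 -m handwheel '[[[0,-0.001,-0.0008,0],[0,0,0,0],[0,0,0,0],[0,0,0,0]]]'>/dev/null && python3 st.py
```

```text
t 17.15 along 1.3 lat -0.2 z 98.3 | F along 0.4 lat 1.5 z 8.4 | toolx deg 104.5 grip 0.4
```

```bash
python3 -m handwheel '[[[0,0,0,0],[0,0,0,0],[0,0,0,0],[0,0,0,0]]]'>/dev/null && python3 st.py
```

```text
t 17.65 along 1.3 lat -0.2 z 98.4 | F along 1.1 lat 1.1 z 8.6 | toolx deg 104.5 grip 0.2
```

```bash
python3 -m handwheel '[[[0,0,0.0004,0],[0,0,0,0],[0,0,0,0],[0,0,0,0]]]'>/dev/null && python3 st.py;  python3 - <<'E'
from h import *
for n in('top','scene'): snap(n,f'pics/{n}5.png')
ims=[cv2.imread(f'pics/{f}.png') for f in('scene0','scene5')]
cv2.imwrite('pics/c5.png',cv2.resize(np.hstack([i[130:310,210:420] for i in ims]),(800,343),interpolation=cv2.INTER_CUBIC))
# heater shift check on its left/rear part
for n,(x0,y0,x1,y1) in dict(top=(245,135,310,200),scene=(350,155,425,290)).items():
    a,b=[cv2.cvtColor(cv2.imread(f'pics/{n}{k}.png'),6)[y0:y1,x0:x1].astype('f4') for k in(0,5)]
    print(n,cv2.phaseCorrelate(a,b,cv2.createHanningWindow(a.shape[::-1],5)))
E
```

```text
t 18.15 along 1.3 lat -0.2 z 98.2 | F along 0.6 lat 2.9 z 12.4 | toolx deg 104.5 grip 0.4
top ((0.08865565275875298, -0.014241115760739831), 0.952217295030017)
scene ((0.4740636058915655, 0.5076448677605612), 1.0334595395311896)
```

View pics/c5.png

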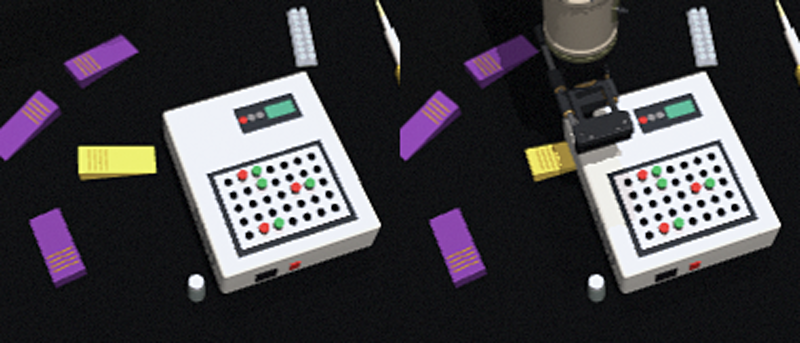

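Before and after: heater, decoys, vial and strips are unmoved, and the wedge is under the corner. I hand it in.

```bash
python3 -m handwheel '[[[0,0,-0.0001,0],[0,0,0,0],[0,0,0,0],[0,0,0,0]]]'>/dev/null && python3 st.py && python3 -c "
from workcell import job_done
print(job_done())"
```

```text
t 18.75 along 1.3 lat -0.2 z 98.3 | F along -0.2 lat 2.1 z 10.7 | toolx deg 104.5 grip 0.6
the job is handed in; nothing more can be done
None
```

The wedge is snug under the worn foot and the heater no longer rocks. I handed the job in at 18.8 s, with the closed fingers still pressing the deck corner at about 10.7 N.

- **Wedge:** I squared it to the heater with a push on its side face, then pushed it thin end first on its blunt face. It slid freely until contact and then resisted with about 6 N, well under the 15 N that might move the heater.
- **Rocking:** while I set the force, the press briefly reached 19.7 N, and the deck gave only about 0.4 mm.
- **Heater position:** the top view showed a shift of about 0.1 px (roughly 0.3 mm). The scene view disagreed, giving about 0.5 px each way. I put that down to the arm's shadow but did not check further. I did not measure its level directly.
- **Other things:** in the before and after pictures the look-alikes, vial and strip tray had not moved. I did not check the other bystanders closely, but the fingers went nowhere near them.
- **Sideways load:** about 2 N of sideways force remains at the fingertips in the final press.

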